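# Move the card terminal's slide mount to its other lock hole

### The arm

A 7-joint arm with a two-finger parallel gripper is mounted at the origin on a cart in front of the work surface, level with it; the furniture and walls round the work are solid. World frame = base frame: x ahead of the robot, y to its left, z up, the work surface at z = 0. Lengths are in m, angles in rad, forces in N, time in s.
With the tool pointing down it reaches from about 0.4 to 0.875 m from the base axis. Payload 6.5 kg.
Tool frame: the origin (TCP) lies on the centre line of the jaws, within the pads' length; the fingertips stand 17 mm ahead of it and the grasp point (between the pads) lies 2 mm behind it; z points along the fingers, y is the line along which they close (so a half turn about z gives the same grasp; the last joint's range is limited). The gripper opens to 85 mm and grips with 20 to 120 N. Pads are 22 mm wide; open, the fingers measure 114 mm over their backs; the gripper's body (76 mm by 85 mm) begins 54 mm behind the grasp point. The pads swing forward as they close: fully open they stand 13 mm farther back than shut.
Start: joints at [1.277, 0.536, -0.004, 1.538, 0.003, 1.067, -0.071], TCP at [0.147, -0.633, 0.248] pointing down, gripper open.
Joint ranges: [-2.7, 2.7], [-0.37, 2.16], [-1.27, 1.26], [0.24, 2.4], [-1.31, 4.45], [0.19, 1.91], [-2.76, 2.76]. Speed limits (rad/s): [2.39, 2.39, 3.14, 3.14, 3.14, 3.14, 3.14].

### API

Orientations are given as a 3x3 rotation matrix whose columns are the frame's x, y, z axes.
In Python, from rig import env gives the robot as it stands. The module is installed in compiled form; this text tells all that it offers.
- The arm moves only by the tool play_rows, never from a script. Its argument "steps" is a list that holds one entry, the list of rows, each a list of 7 numbers: the shift along the tool's x, y, z normalised to -1 to 1, where 1 is 0.03 m, then the turn, a rotation vector about the tool's x, y, z normalised to -1 to 1, where 1 is 5 degrees, then the opening, from 0 (shut) to 1 (fully open). In form: [[[tx, ty, tz, rx, ry, rz, hand], ...]]. A call has 1 to 20 rows; each row shifts and turns the commanded pose from where the row before left it, along the tool's axes as they then stand; what a row does not reach is not made up. A row lasts 1/12 s, in which the tool goes at most 41.7 mm and 7.16 degrees, less where a joint would pass 70% of its speed; a pose out of reach is approached as far as the arm can. A call with a number of a shift or a turn outside -1 to 1 is refused whole. A call with a gripper value outside its range is refused whole. The fingers move at their own pace and stop on an object; the grip force is fixed at half the most. Time passes only in rows, so rows that do not move let the fingers close. It gives the time, the measured TCP pose, the force, the opening and the grip force at its end, in the units of the state.
- env.read_state(): the state, without advancing time (a new reading comes with each control period).
- env.camera(name): name is "scene" or "top" or "wrist"; returns the picture (400x640x3 uint8, red, green, blue); there is no depth.
- env.camera_info(name): a dict with "camera_matrix" (3x3 intrinsics, pixels), "distortion" ([k1, k2, p1, p2, k3] as OpenCV has them; the pictures are not rectified), "position" and "rotation" of the camera in the world. Camera axes: x right, y down, z forward; pixel columns grow to the right and rows downward; lengths in m; the calibration is good to about 2 mm. A picture is of the moment at which its call begins: read the wrist's pose just before it. camera_info takes no time and is no camera call; for the wrist camera it gives the pose at the moment of the call.
- env.finish_job(): hands the job in; it is judged then, once.
The state is a dict: "time_s": time; "qpos": joint angles; "dq": joint speeds; "tau": joint torques, N m; "tcp_pos": TCP position; "tcp_rot": TCP orientation; "contact_force": force on the tool from outside, world axes, zero at the start; "ft_torque": the same for the moment, N m; "grip_width": finger opening in m; "gripper_force": force on a finger pad.
Only numpy, scipy, OpenCV 4.12 (cv2) and the standard library are available. Lean on these libraries where they do the work, as an engineer would, in place of code of your own. Each camera call takes 0.05 s, during which the arm holds its last target. There are 200 camera calls.

### The job

Move the card terminal's sliding mount along its rail to the second hole and lock it there: pull the ball-lock pin up until its tip is clear of the rail, slide the mount along, and push the pin down through mount and rail until it snaps home with its collar on the mount, then let go. The second hole is no longer where the drawing marks it but up to 3 cm farther on, so feel for it gently and never lean hard on the pin (keep every push and pull on it well under 4 kg). Leave the card pack and the two sweets where they lie.

Things in the scene. Friction and masses are not known exactly. Their poses are not given: they have to be found in the camera images.
- rail: hollow aluminium rail fixed to the counter, 190 mm long (its y axis), 44 mm wide on a 66 mm wide foot; origin at the middle of its underside (counter top), z up. Its top, 34 mm up, is a flat hard 10 mm plate over a 20 mm deep hollow, with only two holes, both through and 14 mm across.
- start_hole (a point): centre of the start hole's mouth on the rail's top (rail x = 0, y = +45 mm, z = 34 mm).
- second_mark (a point): where the drawing puts the second hole (rail x = 0, y = -25 mm, z = 34.5 mm, 70 mm from the start hole). The hole is in a steel stop plate let into the rail, top 0.5 mm higher, that has since been clamped farther on: the hole's centre now lies 5 to 31 mm beyond this point towards the rail's -y, at x = 0. How far is not measured.
- shoe (a joint): travel in m of the grey sliding mount along the rail's -y: 0 at the start, its bore over the start hole; 0.075 to 0.101 at the second hole; stops at -0.004 and 0.110. It slides along the rail only, with about 1.5 N of friction, stays where it is left, and follows when the pin in its bore is moved along the rail.
- shoe_bore (a point): mouth of the mount's vertical bore (14 mm across) on its top plate, 66 mm above the counter. Plate 62 mm (rail's x) x 56 mm, 10 mm thick, held 22 mm above the rail by two cheeks, free space between. The card terminal (82 x 165 x 28 mm) lies on the mount's shelf, 55 to 140 mm from the bore on the rail's +x side, its top 50 mm above the counter.
- lock_pin: loose upright ball-lock pin in bore and start hole, about 0.12 kg; origin at its tip, z up. Shank 12 mm thick, tip tapering to 9 mm over 3 mm; collar 26 mm across, underside 58 mm above the tip; black handle. Two spring balls 10 mm above the tip stand out 3 mm each side and resist passing a plate. Home: collar on the mount, tip 8 mm over the counter, balls under the rail's plate.
- pin_grip (a point): middle of the pin's round black handle (22 mm across, 36 mm high), 84 mm above its tip, 92 mm above the counter when home; grip here from above. Lifted by 28 to 33 mm the tip is clear of the rail and the balls stand free between rail and mount plate. Passing a plate takes 8 to 15 N up or down, little once past.
- card_pack: dark grey pack of cards, 40 x 58 x 14 mm, lying on the robot's side of the rail; bystander; origin at the middle of its underside.
- sweet_1: wrapped red sweet, 19 x 45 x 12 mm, lying on the robot's side of the rail; bystander; origin at the middle of its underside.
- sweet_2: wrapped yellow sweet, 19 x 45 x 12 mm, lying on the robot's side of the rail; bystander; origin at the middle of its underside.

How it is judged:
By the outcome, as a careful person would: the job done as asked, in the order asked, and still so for the second after the job is handed in, with the robot touching nothing.
It also fails if it takes over 54 s, if anything falls off the work surface, if the arm or the gripper's body presses on something with over 40 N, if the wrist force passes 120 N, or if a joint passes its speed limit or range.

## Working session

There is one attempt and no reset: what is moved stays moved. The work goes in short steps, Python scripts to look and compute and a tool call to move; the robot and the scene stay as the last step left them, time stands still between calls to the robot, and variables do not carry over. Pictures are saved under pics/ and viewed, at most 10 in all, crops included, and the job is handed in when it is done.

Besides the shell and the picture viewer there is one more tool, called after ">>>" by a JSON object that holds its "op" and its "data". play_rows: Moves the arm, as the interface text tells. Scaled input: -1 to 1 covers 0.03 m each way for a shift and 5 degrees each way for a turn. Its arguments: {"type":"object","properties":{"steps":{"type":"array","items":{"type":"array","items":{"type":"array","items":{"type":"number","minimum":-1,"maximum":1}}}}},"required":["steps"]}

```bash
mkdir -p pics; python3 - <<'E'
from rig import env
import cv2
for n in ("scene","top"):
    cv2.imwrite(f"pics/{n}0.png",env.camera(n)[:,:,::-1])
    i=env.camera_info(n);print(n,i)
s=env.read_state();print(s["time_s"],s["tcp_pos"],s["tcp_rot"],s["grip_width"],s["contact_force"])
E
```

```text
scene {'camera_matrix': array([[512.43049859,   0.        , 315.86027748],
       [  0.        , 512.43049859, 196.49900883],
       [  0.        ,   0.        ,   1.        ]]), 'distortion': array([-0.10458964,  0.        ,  0.        ,  0.        ,  0.        ]), 'position': array([0.08973371, 0.22711025, 0.7038543 ]), 'rotation': array([[-0.73919246, -0.4887495 ,  0.4633772 ],
       [-0.67348768,  0.53945887, -0.50536963],
       [-0.00297379, -0.68564426, -0.7279307 ]])}
top {'camera_matrix': array([[490.06794215,   0.        , 316.17631036],
       [  0.        , 490.06794215, 202.63919779],
       [  0.        ,   0.        ,   1.        ]]), 'distortion': array([-0.0421176,  0.       ,  0.       ,  0.       ,  0.       ]), 'position': array([ 0.33964464, -0.22478671,  0.92531705]), 'rotation': array([[ 0.0107054 , -0.98766559,  0.15621162],
       [-0.99986016, -0.00856593,  0.01436276],
       [-0.01284751, -0.15634353, -0.98761918]])}
0.1 [ 0.14666723 -0.63267263  0.2474849 ] [[ 9.74137985e-01  2.25953414e-01 -4.90310077e-04]
 [ 2.25953905e-01 -9.74136819e-01  1.51338592e-03]
 [-1.35674384e-04 -1.58503419e-03 -9.99998735e-01]] 0.0851860181037383 [-0.02244864  0.20116633  0.54639705]
```

View pics/top0.png

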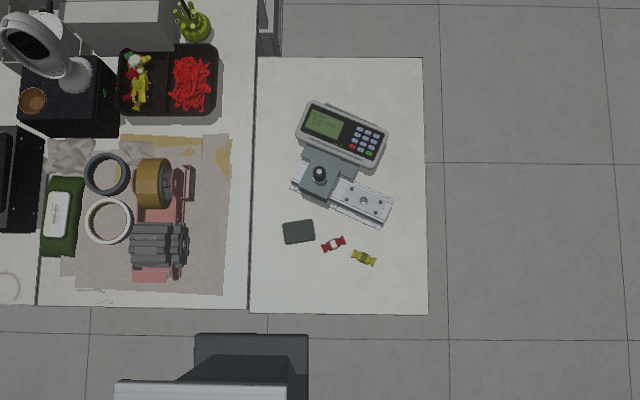

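View pics/scene0.png

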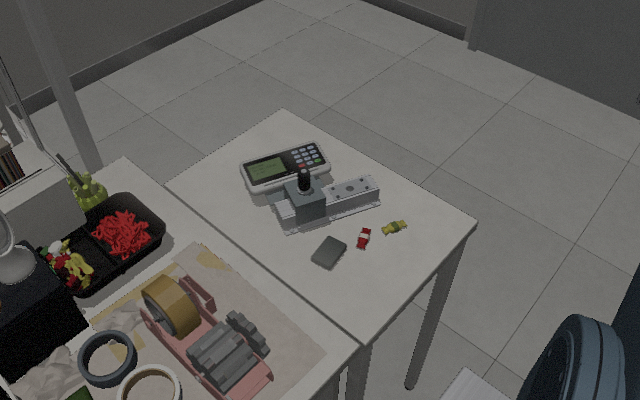

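The top view shows the pin at about (319,174). The rail runs right and down to about (390,215), the terminal is above it, and the pack (299,232) and sweets (334,243) and (364,257) are below. I'll zoom in.

```bash
python3 - <<'E'
import cv2,numpy as np
a=cv2.imread("pics/top0.png")[140:240,280:400];b=cv2.imread("pics/scene0.png")[150:250,260:390]
cv2.imwrite("pics/c.png",np.vstack([cv2.resize(a,None,fx=5,fy=5,interpolation=cv2.INTER_CUBIC)[:, :600]]))
E
cat > h.py <<'E'
from rig import env
import cv2,numpy as np
def ray(n,uv,info=None):
    i=info or env.camera_info(n)
    p=cv2.undistortPoints(np.array([[uv]],float),i["camera_matrix"],i["distortion"])[0,0]
    return i["position"],i["rotation"]@np.r_[p,1]
def at(n,uv,z,info=None):
    o,d=ray(n,uv,info);return o+d*(z-o[2])/d[2]
def tri(rs):
    A=np.zeros((3,3));b=np.zeros(3)
    for o,d in rs:
        d=d/np.linalg.norm(d);M=np.eye(3)-np.outer(d,d);A+=M;b+=M@o
    return np.linalg.solve(A,b)
E
```

```text
(no output)
```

View pics/c.png

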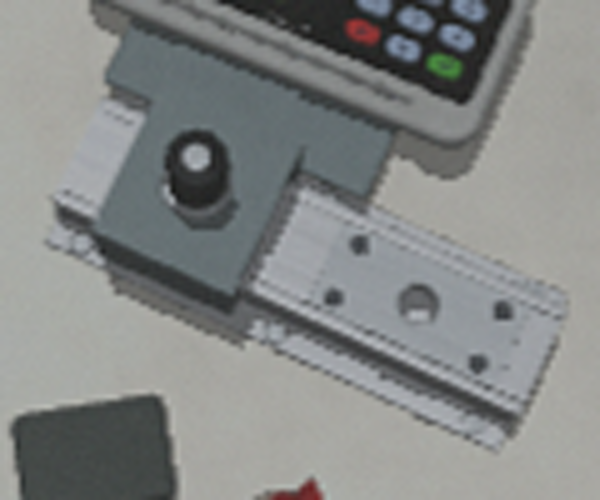

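The crop shows the second hole at about crop (418,303), the screws at (360,244), (333,298), (503,311) and (478,364), and the pin top at (197,155).

```bash
python3 - <<'E'
from h import *
P=lambda u,v:(280+(u+.5)/5-.5,140+(v+.5)/5-.5)
hole=at("top",P(418,303),.0345);pin=at("top",P(197,155),.110);pinm=at("top",P(205,205),.066+.004)
s=[at("top",P(*q),.0345) for q in((360,244),(333,298),(503,311),(478,364))]
d=(s[2]+s[3]-s[0]-s[1])/2;ang=np.arctan2(d[1],d[0]);u=d/np.linalg.norm(d)
d2=(s[1]+s[3]-s[0]-s[2])/2
print(hole,pin,pinm,"dir",u,np.degrees(ang),np.degrees(np.arctan2(d2[1],d2[0])))
print("along",(hole-pin)[:2]@u[:2],"lat",np.cross(u[:2],(hole-pin)[:2]))
# rail edge ends, top z=.034 
for a,b in(((300,182),(567,292)),((250,290),(515,410)),((270,340),(500,448))):
    e=at("top",P(*b),.034)-at("top",P(*a),.034);print(np.degrees(np.arctan2(e[1],e[0])))
for n in ("scene",):
    print("pin scene",at(n,(304,172),.110))
s=env.read_state();R=s["tcp_rot"];print(s["qpos"],np.degrees(np.arctan2(R[1,1],R[0,1])))
E
```

```text
[ 0.48584042 -0.29832945  0.0345    ] [ 0.52386247 -0.2171456   0.11      ] [ 0.51470991 -0.21979647  0.07      ] dir [-0.41822766 -0.90834224  0.        ] -114.72274287978686 154.27817245874894
along 0.08964459312669286 lat -0.0005837017009353435
-112.38666076864483
-114.19510999891696
-114.931274344869
pin scene [ 0.52022474 -0.21338656  0.11      ]
[ 1.2767797   0.5371083  -0.00445273  1.53878473  0.00262914  1.06729609
 -0.07119253] -76.94103466083426<stdin>:8: DeprecationWarning: Arrays of 2-dimensional vectors are deprecated. Use arrays of 3-dimensional vectors instead. (deprecated in NumPy 2.0)
```

>>> {"op": "play_rows", "data": {"steps": [[[0,0,0,0,0,0.94,1],[0,0,0,0,0,0.94,1],[0,0,0,0,0,0.94,1],[0,0,0,0,0,0.94,1],[0,0,0,0,0,0.94,1],[0,0,0,0,0,0.94,1],[0,0,0,0,0,0.94,1],[0,0,0,0,0,0.94,1],[0.3,-1,0,0,0,0,1],[0.3,-1,0,0,0,0,1],[0.3,-1,0,0,0,0,1],[0.3,-1,0,0,0,0,1],[0.3,-1,0,0,0,0,1],[0.3,-1,0,0,0,0,1],[0.3,-1,0,0,0,0,1],[0.3,-1,0,0,0,0,1],[0.3,-1,0,0,0,0,1],[0.3,-1,0,0,0,0,1],[0.3,-1,0,0,0,0,1],[0.3,-1,0,0,0,0,1]]]}}

```text
time_s: 1.77
tcp_pos: [0.3952, -0.3492, 0.2481]
tcp_rot: [[0.91, -0.415, -0.0], [-0.415, -0.91, 0.0], [-0.001, -0.0, -1.0]]
contact_force: [-0.8, -0.7, -1.0]
grip_width: 0.0852
gripper_force: 0.0
```

>>> {"op": "play_rows", "data": {"steps": [[[0.3,-1,0,0,0,0,1],[0.3,-1,0,0,0,0,1],[0.3,-1,0.4,0,0,0,1],[0.3,-1,0.4,0,0,0,1],[0.3,-0.7,0.4,0,0,0,1],[0,0,0,0,0,0,1],[0,0,0,0,0,0,1],[0,0,0,0,0,0,1]]]}}

```text
time_s: 2.43
tcp_pos: [0.4934, -0.2419, 0.2122]
tcp_rot: [[0.909, -0.416, -0.001], [-0.416, -0.909, -0.0], [-0.001, 0.001, -1.0]]
contact_force: [0.2, 0.1, 0.0]
grip_width: 0.0856
gripper_force: 0.0
```

```bash
python3 - <<'E'
from h import *
s=env.read_state();R=s["tcp_rot"];i=env.camera_info("wrist");a=env.camera("wrist")
cv2.imwrite("pics/w1.png",a[:,:,::-1])
print(s["time_s"],s["tcp_pos"],R.round(4),s["contact_force"],s["qpos"]);print(i)
import pickle;pickle.dump(i,open("w1.pkl","wb"))
E
```

```text
2.4333 [ 0.4933623  -0.24189845  0.212182  ] [[ 9.093e-01 -4.162e-01 -1.000e-03]
 [-4.162e-01 -9.093e-01 -5.000e-04]
 [-7.000e-04  8.000e-04 -1.000e+00]] [0.18649699 0.13164215 0.01846717] [ 0.39759501  0.4104132  -0.03070805  1.83945602  0.01676435  0.89270186
 -1.64111891]
{'camera_matrix': array([[305.01161144,   0.        , 317.70158364],
       [  0.        , 305.01161144, 197.80208093],
       [  0.        ,   0.        ,   1.        ]]), 'distortion': array([0.01494806, 0.        , 0.        , 0.        , 0.        ]), 'position': array([ 0.56716322, -0.27815485,  0.3375081 ]), 'rotation': array([[-4.15861144e-01, -8.61729006e-01, -2.90658957e-01],
       [-9.09428120e-01,  3.94068087e-01,  1.32856450e-01],
       [ 5.31626159e-05,  3.19583264e-01, -9.47558196e-01]])}
```

View pics/w1.png

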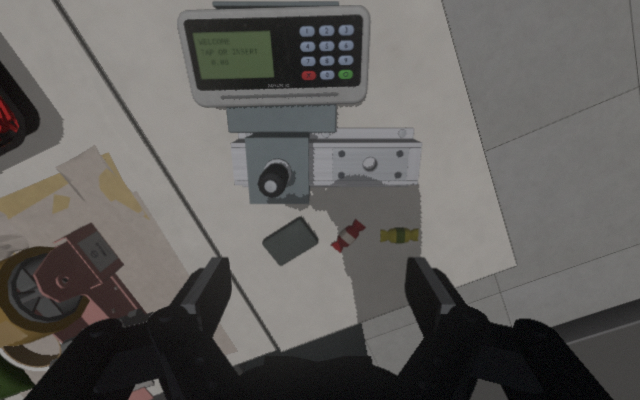

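The wrist view shows the rail level in the image, which confirms the yaw. The pin top is at about (270,184), the second hole at (370,163), and the screws at (342,154), (400,153), (341,173) and (400,174).

```bash
python3 - <<'E'
from h import *
import pickle
i=pickle.load(open("w1.pkl","rb"))
s=env.read_state();R=s["tcp_rot"];t=s["tcp_pos"]
pw=at("w",(270,184.5),.110,i);hw=at("w",(370,163),.0345,i)
print("pin",pw,"hole",hw,"d tool",R.T@(hw-pw))
sc=[at("w",q,.0345,i) for q in((342,154),(341,173),(400,153),(400,174))]
d=(sc[2]+sc[3]-sc[0]-sc[1]);print(np.degrees(np.arctan2(d[1],d[0])))
e=at("w",(420,141),.034,i)-at("w",(313,140),.034,i);print(np.degrees(np.arctan2(e[1],e[0])))
P=lambda u,v:(280+(u+.5)/5-.5,140+(v+.5)/5-.5)
tr=tri([ray("w",(270,184.5),i),ray("top",P(197,155)),ray("scene",(304,172))]);print("tri",tr)
for p in(pw,tr,np.array([.5239,-.2171,.11])):print("tool d",R.T@(np.r_[p[:2],.09]-t))
E
```

```text
pin [ 0.52266001 -0.21714304  0.11      ] hole [ 0.48597318 -0.29906809  0.0345    ] d tool [0.00083501 0.08969379 0.0755792 ]
-114.62946834433359
-115.15577492231523
tri [ 0.52315199 -0.21652704  0.10690832]
tool d [ 0.01617656 -0.03532961  0.12247432]
tool d [ 0.01636672 -0.03609469  0.12247364]
tool d [ 0.01728555 -0.03588601  0.12247381]
```

>>> {"op": "play_rows", "data": {"steps": [[[0.275,-0.6,0.5,0,0,0,1],[0.275,-0.6,0.5,0,0,0,1],[0,0,0.8,0,0,0,1],[0,0,0.8,0,0,0,1],[0,0,0.8,0,0,0,1],[0,0,0.54,0,0,0,1],[0,0,0,0,0,0,1],[0,0,0,0,0,0,1],[0,0,0,0,0,0,1]]]}}

```text
time_s: 3.23
tcp_pos: [0.5246, -0.2163, 0.0955]
tcp_rot: [[0.909, -0.417, 0.002], [-0.417, -0.909, -0.001], [0.002, 0.0, -1.0]]
contact_force: [-0.2, 0.7, -0.0]
grip_width: 0.0859
gripper_force: 0.0
```

```bash
python3 - <<'E'
from h import *
s=env.read_state();R=s["tcp_rot"];a=env.camera("wrist")
cv2.imwrite("pics/w2.png",a[:,:,::-1])
print(s["time_s"],s["tcp_pos"],s["contact_force"],R.T@(np.r_[.5230,-.217,.094]-s["tcp_pos"]))
E
```

```text
3.2333 [ 0.52457219 -0.21634444  0.09545255] [-0.19634092  0.68545034 -0.01298221] [-0.00115901  0.00125077  0.00145042]
```

View pics/w2.png

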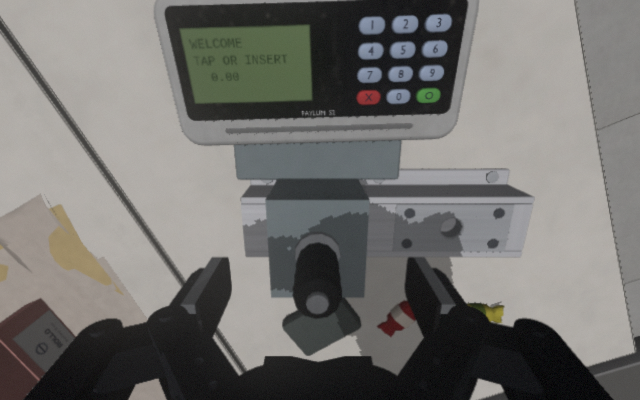

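The fingers straddle the handle, with the pin top at (317,302) between the pads at (217,280) and (420,280). I'll close now.

>>> {"op": "play_rows", "data": {"steps": [[[-0.03,0.03,0.03,0,0,0,1],[0,0,0,0,0,0,0.5],[0,0,0,0,0,0,0.3],[0,0,0,0,0,0,0],[0,0,0,0,0,0,0],[0,0,0,0,0,0,0],[0,0,0,0,0,0,0],[0,0,0,0,0,0,0],[0,0,0,0,0,0,0],[0,0,0,0,0,0,0]]]}}

```text
time_s: 4.12
tcp_pos: [0.523, -0.2156, 0.0934]
tcp_rot: [[0.91, -0.415, 0.0], [-0.415, -0.91, 0.0], [0.0, -0.0, -1.0]]
contact_force: [-0.9, 0.8, 4.8]
grip_width: 0.0206
gripper_force: 58.5
```

>>> {"op": "play_rows", "data": {"steps": [[[0,0,-0.06,0,0,0,0],[0,0,-0.06,0,0,0,0],[0,0,-0.06,0,0,0,0],[0,0,-0.06,0,0,0,0],[0,0,0,0,0,0,0]]]}}

```text
time_s: 4.53
tcp_pos: [0.5228, -0.2155, 0.1003]
tcp_rot: [[0.91, -0.415, -0.0], [-0.415, -0.91, 0.0], [-0.0, -0.0, -1.0]]
contact_force: [0.1, 1.1, -0.5]
grip_width: 0.0206
gripper_force: 60.1
```

>>> {"op": "play_rows", "data": {"steps": [[[0,0,-0.06,0,0,0,0],[0,0,-0.06,0,0,0,0],[0,0,-0.06,0,0,0,0],[0,0,0,0,0,0,0]]]}}

```text
time_s: 4.87
tcp_pos: [0.5231, -0.2157, 0.1065]
tcp_rot: [[0.91, -0.415, 0.001], [-0.415, -0.91, -0.0], [0.001, -0.0, -1.0]]
contact_force: [0.1, 1.0, -0.9]
grip_width: 0.0205
gripper_force: 60.3
```

>>> {"op": "play_rows", "data": {"steps": [[[0,0,-0.08,0,0,0,0],[0,0,-0.08,0,0,0,0],[0,0,-0.08,0,0,0,0],[0,0,0,0,0,0,0]]]}}

```text
time_s: 5.2
tcp_pos: [0.5233, -0.2159, 0.1137]
tcp_rot: [[0.91, -0.415, 0.001], [-0.415, -0.91, -0.001], [0.001, 0.0, -1.0]]
contact_force: [0.1, -0.6, -0.9]
grip_width: 0.0208
gripper_force: 60.6
```

>>> {"op": "play_rows", "data": {"steps": [[[0,0,-0.08,0,0,0,0],[0,0,-0.08,0,0,0,0],[0,0,-0.08,0,0,0,0],[0,0,-0.06,0,0,0,0],[0,0,0,0,0,0,0],[0,0,0,0,0,0,0]]]}}

```text
time_s: 5.7
tcp_pos: [0.5229, -0.2156, 0.1221]
tcp_rot: [[0.91, -0.415, 0.0], [-0.415, -0.91, -0.0], [0.0, 0.0, -1.0]]
contact_force: [0.4, 0.1, -1.0]
grip_width: 0.0207
gripper_force: 60.6
```

```bash
python3 - <<'E'
from h import *
a=env.camera("top")
cv2.imwrite("pics/t2.png",a[:,:,::-1])
b=cv2.resize(env.camera("scene")[130:260,240:400,::-1],None,fx=4,fy=4,interpolation=cv2.INTER_CUBIC)
cv2.imwrite("pics/s2.png",b)
print(env.read_state())
E
```

```text
{'time_s': 5.8, 'qpos': array([ 0.34045614,  0.5629735 , -0.03811943,  1.85541291,  0.03070287,
        0.7239653 , -1.71397118]), 'dq': array([-0.00101934,  0.00077764, -0.00035432,  0.00128616, -0.0003735 ,
       -0.00146473, -0.00018875]), 'tau': array([ 5.68071657e-03, -5.41736519e+01,  5.90922218e-01, -1.99604309e+01,
        9.91444947e-03, -1.56499464e-03,  6.39866767e-05]), 'tcp_pos': array([ 0.52278686, -0.21555845,  0.12189662]), 'tcp_rot': array([[ 9.09639577e-01, -4.15398370e-01, -1.85932371e-04],
       [-4.15398365e-01, -9.09639596e-01,  6.58681032e-05],
       [-1.96492949e-04,  1.73197692e-05, -9.99999981e-01]]), 'contact_force': array([-0.49910369, -0.552045  , -0.81044071]), 'ft_torque': array([-0.03682615, -0.01520248, -0.05382612]), 'gripper_force': 60.59646248817444, 'grip_width': 0.020123774516939457}
```

View pics/s2.png

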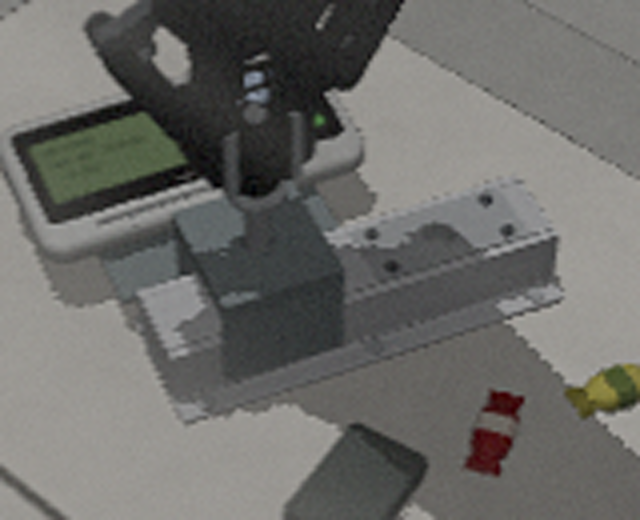

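The pin is raised with its collar above the mount, and the pack and sweets haven't moved. I'll lift about 2 mm more, then slide 90 mm.

>>> {"op": "play_rows", "data": {"steps": [[[0,0,-0.06,0,0,0,0],[0,0,0,0,0,0,0],[0,0.1,0,0,0,0,0],[0,0.2,0,0,0,0,0],[0,0.3,0,0,0,0,0],[0,0.3,0,0,0,0,0],[0,0.3,0,0,0,0,0],[0,0.3,0,0,0,0,0],[0,0.3,0,0,0,0,0],[0,0.3,0,0,0,0,0],[0,0.3,0,0,0,0,0],[0,0.3,0,0,0,0,0],[0,0.2,0,0,0,0,0],[0,0.1,0,0,0,0,0],[0,0,0,0,0,0,0],[0,0,0,0,0,0,0],[0,0,0,0,0,0,0]]]}}

```text
time_s: 7.22
tcp_pos: [0.4854, -0.2973, 0.1237]
tcp_rot: [[0.91, -0.415, -0.001], [-0.415, -0.91, -0.0], [-0.0, 0.0, -1.0]]
contact_force: [-1.4, 0.2, -1.2]
grip_width: 0.0208
gripper_force: 60.5
```

```bash
python3 - <<'E'
from h import *
s=env.read_state();R=s["tcp_rot"];print(s["tcp_pos"],R.T@(s["tcp_pos"]-np.r_[.52279,-.21556,.1219]),s["contact_force"],s["ft_torque"])
b=cv2.resize(env.camera("scene")[130:260,240:400,::-1],None,fx=4,fy=4,interpolation=cv2.INTER_CUBIC)
cv2.imwrite("pics/s3.png",b)
E
```

```text
[ 0.48535129 -0.29728494  0.12365583] [-0.00014936  0.08989258 -0.00173437] [-1.41280437  0.18207263 -1.22417671] [-0.19691667  0.07547199  0.03564545]
```

View pics/s3.png

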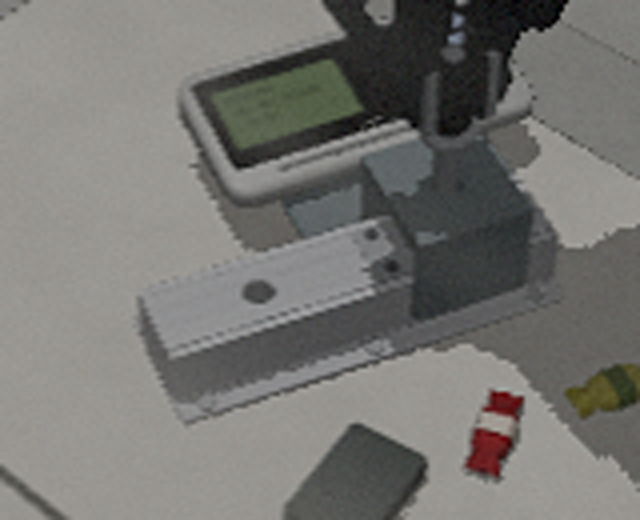

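The mount has followed: it is at the far end and the start hole shows at (259,291). Now I'll feel down gently.

>>> {"op": "play_rows", "data": {"steps": [[[0,0,0.05,0,0,0,0],[0,0,0.05,0,0,0,0],[0,0,0.04,0,0,0,0],[0,0,0.03,0,0,0,0],[0,0,0,0,0,0,0],[0,0,0,0,0,0,0]]]}}

```text
time_s: 7.77
tcp_pos: [0.4854, -0.2973, 0.1186]
tcp_rot: [[0.91, -0.415, -0.0], [-0.415, -0.91, 0.0], [-0.0, -0.0, -1.0]]
contact_force: [-0.0, -0.2, -0.7]
grip_width: 0.0206
gripper_force: 60.5
```

>>> {"op": "play_rows", "data": {"steps": [[[0,0,0.03,0,0,0,0],[0,0,0.03,0,0,0,0],[0,0,0.03,0,0,0,0],[0,0,0,0,0,0,0]]]}}

```text
time_s: 8.1
tcp_pos: [0.4854, -0.2973, 0.1158]
tcp_rot: [[0.91, -0.415, -0.0], [-0.415, -0.91, 0.0], [-0.0, -0.0, -1.0]]
contact_force: [0.0, 0.2, -0.8]
grip_width: 0.0208
gripper_force: 60.5
```

The tip is about 4 mm below plate level with no reaction, so it's in the hole.

>>> {"op": "play_rows", "data": {"steps": [[[0,0,0.04,0,0,0,0],[0,0,0.04,0,0,0,0],[0,0,0.04,0,0,0,0],[0,0,0,0,0,0,0]]]}}

```text
time_s: 8.43
tcp_pos: [0.4858, -0.2973, 0.1125]
tcp_rot: [[0.91, -0.415, 0.0], [-0.415, -0.91, 0.0], [0.0, -0.0, -1.0]]
contact_force: [-0.2, 0.5, 0.7]
grip_width: 0.0205
gripper_force: 60.9
```

>>> {"op": "play_rows", "data": {"steps": [[[0,0,0.04,0,0,0,0],[0,0,0.04,0,0,0,0],[0,0,0.04,0,0,0,0],[0,0,0,0,0,0,0]]]}}

```text
time_s: 8.77
tcp_pos: [0.4856, -0.2971, 0.1088]
tcp_rot: [[0.91, -0.415, 0.0], [-0.415, -0.91, 0.0], [-0.0, -0.0, -1.0]]
contact_force: [0.1, 1.8, 0.3]
grip_width: 0.0202
gripper_force: 60.8
```

>>> {"op": "play_rows", "data": {"steps": [[[0,0,0.05,0,0,0,0],[0,0,0.05,0,0,0,0],[0,0,0.05,0,0,0,0],[0,0,0,0,0,0,0]]]}}

```text
time_s: 9.1
tcp_pos: [0.4854, -0.2972, 0.1037]
tcp_rot: [[0.91, -0.415, -0.0], [-0.415, -0.91, 0.0], [-0.0, -0.0, -1.0]]
contact_force: [1.1, 0.7, -1.4]
grip_width: 0.0204
gripper_force: 60.6
```

>>> {"op": "play_rows", "data": {"steps": [[[0,0,0.05,0,0,0,0],[0,0,0.05,0,0,0,0],[0,0,0.04,0,0,0,0],[0,0,0,0,0,0,0]]]}}

```text
time_s: 9.43
tcp_pos: [0.4851, -0.2973, 0.0993]
tcp_rot: [[0.91, -0.415, -0.001], [-0.415, -0.91, 0.0], [-0.001, 0.0, -1.0]]
contact_force: [1.5, -0.2, -5.7]
grip_width: 0.0205
gripper_force: 60.1
```

>>> {"op": "play_rows", "data": {"steps": [[[0,0,0.04,0,0,0,0],[0,0,0.04,0,0,0,0],[0,0,0,0,0,0,0]]]}}

```text
time_s: 9.68
tcp_pos: [0.4851, -0.2971, 0.0971]
tcp_rot: [[0.91, -0.415, -0.001], [-0.415, -0.91, 0.001], [-0.001, -0.0, -1.0]]
contact_force: [1.3, 1.8, -6.3]
grip_width: 0.0205
gripper_force: 60.3
```

The balls have snapped through and are pulling the pin down. I'll ease on until the collar seats.

>>> {"op": "play_rows", "data": {"steps": [[[0,0,0.04,0,0,0,0],[0,0,0.04,0,0,0,0],[0,0,0.02,0,0,0,0],[0,0,0,0,0,0,0]]]}}

```text
time_s: 10.02
tcp_pos: [0.4855, -0.2978, 0.0948]
tcp_rot: [[0.91, -0.416, 0.0], [-0.416, -0.91, -0.0], [0.0, 0.0, -1.0]]
contact_force: [1.0, 1.1, -1.0]
grip_width: 0.0206
gripper_force: 60.5
```

>>> {"op": "play_rows", "data": {"steps": [[[0,0,0.03,0,0,0,0],[0,0,0.02,0,0,0,0],[0,0,0,0,0,0,0]]]}}

```text
time_s: 10.27
tcp_pos: [0.4855, -0.2978, 0.0934]
tcp_rot: [[0.91, -0.416, 0.0], [-0.416, -0.91, -0.0], [0.0, 0.0, -1.0]]
contact_force: [-0.5, -0.3, 1.2]
grip_width: 0.0206
gripper_force: 60.9
```

>>> {"op": "play_rows", "data": {"steps": [[[0,0,0.02,0,0,0,0],[0,0,0,0,0,0,0],[0,0,0,0,0,0,0]]]}}

```text
time_s: 10.52
tcp_pos: [0.4856, -0.2978, 0.0934]
tcp_rot: [[0.91, -0.416, 0.0], [-0.416, -0.91, -0.0], [0.0, 0.0, -1.0]]
contact_force: [-2.7, 0.8, 7.0]
grip_width: 0.0206
gripper_force: 61.6
```

Seated at 0.0934, the same height as its first home position. Releasing.

>>> {"op": "play_rows", "data": {"steps": [[[0,0,0,0,0,0,0.4],[0,0,0,0,0,0,0.7],[0,0,0,0,0,0,1],[0,0,0,0,0,0,1],[0,0,0,0,0,0,1],[0,0,0,0,0,0,1],[0,0,0,0,0,0,1],[0,0,0,0,0,0,1],[0,0,-0.4,0,0,0,1],[0,0,-0.7,0,0,0,1],[0,0,-0.8,0,0,0,1],[0,0,-0.8,0,0,0,1],[0,0,-0.8,0,0,0,1],[-0.3,-0.3,-0.5,0,0,0,1],[0,0,0,0,0,0,1],[0,0,0,0,0,0,1],[0,0,0,0,0,0,1]]]}}

```text
time_s: 11.93
tcp_pos: [0.4807, -0.2856, 0.2123]
tcp_rot: [[0.91, -0.415, -0.001], [-0.415, -0.91, 0.0], [-0.001, 0.0, -1.0]]
contact_force: [0.2, 0.1, -0.1]
grip_width: 0.0851
gripper_force: 0.0
```

```bash
python3 - <<'E'
from h import *
s=env.read_state();print(s["time_s"],s["tcp_pos"],s["contact_force"],s["grip_width"])
b=cv2.resize(env.camera("scene")[130:260,240:400,::-1],None,fx=4,fy=4,interpolation=cv2.INTER_CUBIC)
cv2.imwrite("pics/s4.png",b)
E
```

```text
11.9333 [ 0.48066747 -0.28557535  0.21234934] [ 0.202921    0.10761595 -0.06714073] 0.08513873867428662
```

View pics/s4.png

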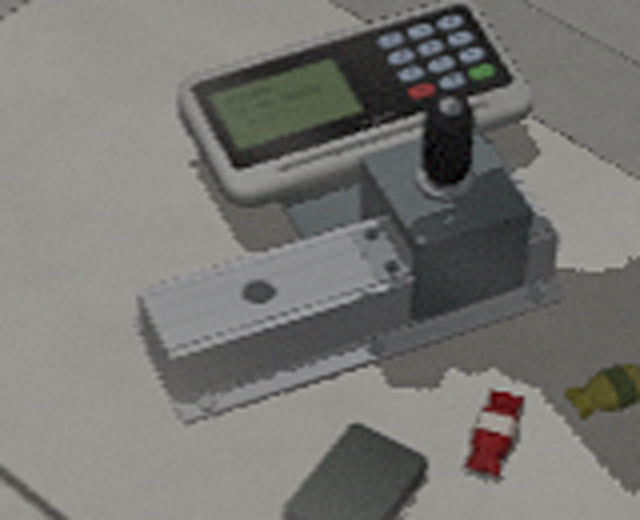

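The pin stands upright at (447,145) with its collar flat on the mount. The gripper is clear and the bystanders haven't moved.

```bash
python3 -c "
from rig import env
print(env.finish_job())"
```

```text
the job is handed in; nothing more can be done
None
```

The mount is locked at the second hole, about 90 mm from the start: the pin snapped home with its collar on the mount and was let go, the largest wrist force I read was about 7 N, the pack and sweets look unmoved, and I handed the job in at about 12 s.

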